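Show the record tile of a filed glaze-test batch

TASK

The batch of glaze test tiles is filed: push the open drawer fully shut, then take its record tile out of the wooden stand and show it for the batch photo. Find the tile's labelled end by the notched corner and hold the tile 15 to 20 cm above the outline on the grey mat, lengthwise along it with the notched end over the orange dot, label uncovered by the fingers and the label side tipped back some 40 degrees so that the label looks up. Leave the jar, pot and brush alone, and finish while still holding the tile there, steadily.

Things in the scene. Friction and masses are not known exactly. Their poses are not given: they have to be found in the camera images.
- cab: Low wooden drawer unit, fixed: 200 deep (its x) x 240 wide (y) x 90 high mm, with one drawer. Origin at the centre of its underside on the bench. Its front faces its -x side, towards the robot; the drawer shuts along its +x.
- cab_drawer0 (a joint): How far the drawer stands open, m: 0 fully shut, largest 0.133. Slides easily (friction about 1 N) and stays where it is left.
- cab_drawer0_handle (a point): Middle of the drawer's steel handle, a level bar 11 mm thick and 120 mm long along the unit's y, 52 mm above the bench, its centre line 35 mm in front of the light-wood drawer front (63 mm high, to 78 mm above the bench). Its axes are those of the unit. With the drawer shut it lies 135 mm before the unit's origin. It can be pushed anywhere on the bar.
- stand: Fixed block of light wood, 120 long (its x) x 56 wide (y) x 35 high mm. A slot 11 mm wide and 15 mm deep runs along its top, lengthwise in the middle; its floor is 20 mm above the bench. Origin at the centre of its underside. May point any way.
- tile: Record tile: fired clay strip 110 long (x) x 8 thick (y) x 45 mm tall (z), about 85 g, standing on a long edge in the stand's slot, 30 mm of it above the stand. Origin at the middle of its lower long edge. Middle 54 mm glazed blue, both ends bare red clay. A 14 mm square notch is cut from the upper corner of its +x end. Gripped on the plain end or the blue's middle, the label stays clear.
- tile_label (a point): Centre of the label, a white 24 x 14 mm patch with dark bars on the notched end, on the +y face only: 40 mm from the tile's middle towards the notch, 23 mm above the lower edge. Seen with the label towards you and the notch at the top, the notch is on your left. Axes as the tile: +y points out of the label.
- tile_notch_end (a point): Point inside the tile near its notched end: 50 mm from the middle, half way up (22.5 mm above the lower edge). Axes as the tile.
- tile_plain_end (a point): The same near the plain end, 50 mm from the middle the other way. Axes as the tile.
- mat: Flat grey photo mat fixed on the bench, 150 (its x) x 180 (y) x 2 mm, with a white-edged black outline of a tile, 110 x 42 mm, along its y in the middle. Origin at the centre of its underside.
- mat_patch (a point): Centre of the orange dot (34 mm across) at the notched-end end of the outline, 50 mm from the mat's centre towards its -y. With the tile's long edges level, its notch up and the notched end here, the label looks to the mat's +x, away from the robot.
- mat_tail (a point): Point of the outline for the plain end, 50 mm from the mat's centre towards its +y; not marked by a dot.
- jar: Bystander: closed glaze jar, green glass with a white cap, 56 across x 85 high mm. Origin at the centre of its underside.
- pot: Bystander: small open terracotta cup, 76 mm across the rim x 75 high. Origin at the centre of its underside.
- brush: Bystander: paint brush with a wooden handle lying on the bench, about 200 mm long and 20 high; origin about its middle.
Things that resemble listed ones, but are neither listed nor needed, are in the scene too. Of the things like the tile, leave any that is yellow; of the rest the smaller one is meant.

How it is judged:
By the outcome, as a careful person would: the job done as asked, in the order asked, and still so for the second after the job is handed in, while the arm keeps its last pose, push and grip.
It also fails if it takes over 51 s, if anything falls off the work surface, if the arm or the gripper's body presses on something with over 40 N, if the wrist force passes 120 N, or if a joint passes its speed limit or range.

ROBOT

A 6-joint arm with a two-finger parallel gripper is mounted at the origin on the work surface. World frame = base frame: x ahead of the robot, y to its left, z up, the work surface at z = 0. Lengths are in m, angles in rad, forces in N, time in s.
With the tool pointing down it reaches from about 0.375 to 0.825 m from the base axis. Payload 5.5 kg.
Tool frame: the origin (TCP) lies midway between the tips of the shut fingers; the grasp point (between the pads) lies 19 mm behind it; z points along the fingers, y is the line along which they close (so a half turn about z gives the same grasp; the last joint's range is limited). The gripper opens to 85 mm and grips with 20 to 120 N. Pads are 22 mm wide; open, the fingers measure 114 mm over their backs; the gripper's body (76 mm by 85 mm) begins 54 mm behind the grasp point. The pads swing forward as they close: fully open they stand 13 mm farther back than shut.
Start: joints at [-1.126, 0.314, -0.047, 1.21, 0, 1.571], TCP at [0.258, -0.542, 0.231] pointing down, gripper open.
Joint ranges: [-2.67, 2.67], [-0.69, 1.73], [-1.03, 1.25], [-2.08, 2.16], [-1.42, 1.45], [-3.14, 3.14]. Speed limits (rad/s): [2.39, 2.39, 3.01, 3.14, 3.14, 3.14].

INTERFACE

Orientations are given as [roll, pitch, yaw] about the fixed x, y, z axes, in that order (R = Rz(yaw) Ry(pitch) Rx(roll)).
In Python, from rig import robot, optics gives the robot as it stands.
- The arm moves only by the tool step_arm, never from a script. Its argument "increments" is a list of rows, each a list of 7 numbers: the turn, a rotation vector about the tool's x, y, z in rad, then the shift along the tool's x, y, z in m, then the closure, from -1 (fully open) to 1 (shut). In form: [[rx, ry, rz, tx, ty, tz, gripper], ...]. A call has 1 to 10 rows; each row shifts and turns the commanded pose from where the row before left it, along the tool's axes as they then stand; what a row does not reach is not made up. A row lasts 1/10 s, in which the tool goes at most 50 mm and 8.59 degrees, less where a joint would pass 70% of its speed; a pose out of reach is approached as far as the arm can. A call with a gripper value outside its range is refused whole. The fingers move at their own pace and stop on an object; "newtons" is the grip in N (left out, the last holds). Time passes only in rows, so rows that do not move let the fingers close. It gives the time, the measured TCP pose, the force, the opening and the grip force at its end, in the units of the state.
- robot.read_state(): the state, without advancing time (a new reading comes with each control period).
- optics.get_image(name): name is "scene" or "side" or "wrist"; returns a dict with "img" (384x512x3 uint8, red, green, blue), "vfov" (degrees; the focal length in pixels is half the picture's height over the tangent of half this angle, whatever the lens; pixels are square), "cx", "cy" (the principal point, pixels), "position" and "orientation" of the camera in the world. Camera axes: x right, y down, z forward; pixel columns grow to the right and rows downward; lengths in m; the calibration is good to about 2 mm. A picture is of the moment at which its call begins. There is no depth.
- robot.close_job(): hands the job in; it is judged then, once.
The state is a dict: "t": time; "q": joint angles; "qd": joint speeds; "joint_efforts": joint torques, N m; "ee_pos": TCP position; "eef_rot": TCP orientation; "contact_force": force on the tool from outside, world axes, zero at the start; "torque": the same for the moment, N m; "opening": finger opening in m; "finger_force": force on a finger pad.
Only numpy, scipy, OpenCV 4.12 (cv2) and the standard library are available. Lean on these libraries where they do the work, as an engineer would, in place of code of your own. Each camera call takes 0.05 s, during which the arm holds its last target. There are 200 camera calls.

## Working session

There is one attempt and no reset: what is moved stays moved. The work goes in short steps, Python scripts to look and compute and a tool call to move; the robot and the scene stay as the last step left them, time stands still between calls to the robot, and variables do not carry over. Pictures are saved under pics/ and viewed, at most 10 in all, crops included, and the job is handed in when it is done.

Besides the shell and the picture viewer there is one more tool, called after ">>>" as a command line: name --pt "numbers of a row" for each row, then --argument value for the rest. step_arm: Moves the arm, as the interface text tells. Its arguments: {"type":"object","properties":{"increments":{"type":"array","items":{"type":"array","items":{"type":"number"}}},"newtons":{"type":"number"}},"required":["increments"]}

```bash
mkdir -p pics; ls; cat > h.py <<'E'
import numpy as np, cv2
from scipy.spatial.transform import Rotation as Ro
from rig import robot, optics
def Rm(o):
    o=np.array(o,float)
    if o.shape==(3,3): return o
    if o.size==4: return Ro.from_quat(o).as_matrix()
    return Ro.from_euler('xyz',o).as_matrix()
def shot(n,f=None):
    d=optics.get_image(n)
    if f: cv2.imwrite('pics/'+f,d['img'][:,:,::-1]); np.save('pics/'+f+'.npy',d,allow_pickle=True)
    return d
def load(f): return np.load('pics/'+f+'.npy',allow_pickle=True).item()
def ray(d,u,v):
    f=192/np.tan(np.radians(d['vfov'])/2)
    r=Rm(d['orientation'])@np.array([(u-d['cx'])/f,(v-d['cy'])/f,1]); return np.array(d['position']),r
def onz(d,u,v,z):
    p,r=ray(d,u,v); return p+r*(z-p[2])/r[2]
def proj(d,X):
    f=192/np.tan(np.radians(d['vfov'])/2)
    c=Rm(d['orientation']).T@(np.array(X)-d['position']); return c[:2]/c[2]*f+[d['cx'],d['cy']]
E
python3 - <<'E'
from h import *
ds=[shot(n,n+'0.png') for n in ('scene','side')]
for d in ds: print({k:v for k,v in d.items() if k!='img'})
s=robot.read_state();print(s)
E
```

```text
pics
{'vfov': 55.485334383336465, 'cx': 264.0042473785118, 'cy': 195.22748916725064, 'position': array([0.91872337, 0.31873272, 0.96959517]), 'orientation': array([-2.61129472, -0.00745988,  2.38226035])}
{'vfov': 47.978213159436436, 'cx': 255.08093751745432, 'cy': 184.78390881734515, 'position': array([ 0.39164847, -0.96423575,  0.81655287]), 'orientation': array([-2.24744644,  0.00881538, -0.16838146])}
{'t': 0.1, 'q': array([-1.12600038e+00,  3.14184093e-01, -4.79613226e-02,  1.21020043e+00,
       -6.23249908e-06,  1.57082085e+00]), 'qd': array([ 0.00069012, -0.00065404,  0.00235519,  0.00089587, -0.00016549,
        0.00126621]), 'joint_efforts': array([-2.76598548e-04, -5.40767097e+01,  3.40540838e+01,  1.12120833e-02,
       -8.64954700e-05,  8.51831970e-06]), 'ee_pos': array([ 0.25794166, -0.54115699,  0.23051131]), 'eef_rot': array([-3.14004314e+00,  6.27049339e-06,  4.44771429e-01]), 'contact_force': array([-0.15274701,  0.58048719, -0.88571768]), 'torque': array([-0.0196861 , -0.02061896,  0.00706614]), 'finger_force': 0.0, 'opening': 0.08518310907352832}
```

View pics/scene0.png

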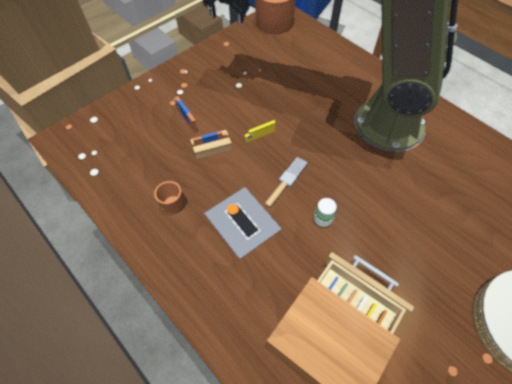

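View pics/side0.png

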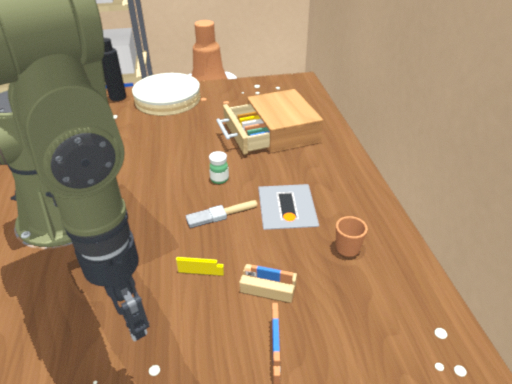

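The scene view shows the cabinet at (340,330) with its handle from (356,260) to (396,284), the mat at (243,222), the dot at (233,209), and the stand with its tile at (210,142). The loose tile at (185,110) and the yellow one at (260,130) are decoys. The side view shows the stand at (268,285).

```bash
python3 - <<'E'
from h import *
A,B=load('scene0.png'),load('side0.png')
def blobs(d,lo,hi,roi,mn=20):
    hsv=cv2.cvtColor(d['img'],cv2.COLOR_RGB2HSV); m=cv2.inRange(hsv,np.array(lo),np.array(hi))
    x0,y0,x1,y1=roi; k=np.zeros_like(m);k[y0:y1,x0:x1]=m[y0:y1,x0:x1]
    n,l,s,c=cv2.connectedComponentsWithStats(k); 
    return [(c[i].round(1),s[i,4],cv2.minAreaRect(np.argwhere(l==i)[:,::-1].astype(np.float32))) for i in range(1,n) if s[i,4]>=mn]
for nm,d,roi in(('A',A,(180,170,300,260)),('B',B,(240,170,340,240))):
    for c,a,r in blobs(d,(5,180,150),(20,255,255),roi): print(nm,'dot',c,a,onz(d,*c,.002).round(3))
    for c,a,r in blobs(d,(95,15,80),(130,110,220),roi,300): print(nm,'mat',c,a,[onz(d,*p,.002).round(3)[:2] for p in cv2.boxPoints(r)])
for nm,d,roi in(('A',A,(160,90,240,170)),('B',B,(220,255,320,384))):
    for c,a,r in blobs(d,(100,150,60),(125,255,255),roi): print(nm,'blue',c,a,np.round(cv2.boxPoints(r)),onz(d,*c,.045).round(3))
    for c,a,r in blobs(d,(12,50,150),(28,150,255),roi,50): print(nm,'wood',c,a,[(p.round(),onz(d,*p,.035).round(3)[:2]) for p in cv2.boxPoints(r)])
for u,v in((356,260),(396,284)):print('handle A',onz(A,u,v,.052))
for u,v in((219,119),(233,138)):print('handle B',onz(B,u,v,.052))
print('cab top A',[onz(A,u,v,.09).round(3)[:2] for u,v in((317,279),(399,340),(268,340))],'B',[onz(B,u,v,.09).round(3)[:2] for u,v in((249,99),(276,122),(321,119),(295,94))])
print('jar',onz(A,326,205,.085),'pot',onz(A,169,190,.075))
def crop(d,x,y,w,h,k): return cv2.resize(d['img'][y:y+h,x:x+w],None,fx=k,fy=k,interpolation=cv2.INTER_CUBIC)
o=np.hstack([crop(A,165,85,65+55,100,3.3333),crop(B,225,250,80,67,5)[:333]]) if 0 else None
a=cv2.resize(crop(A,165,90,90,80,1),(400,356),interpolation=cv2.INTER_CUBIC);b=cv2.resize(crop(B,225,250,90,80,1),(400,356),interpolation=cv2.INTER_CUBIC)
c=cv2.resize(crop(A,310,240,110,60,1),(400,218),interpolation=cv2.INTER_CUBIC);e=cv2.resize(crop(B,210,90,110,60,1),(400,218),interpolation=cv2.INTER_CUBIC)
cv2.imwrite('pics/crop1.png',np.vstack([np.hstack([a,b]),np.hstack([c,e])])[:,:,::-1])
E
```

```text
A dot [232.7 209.2] 58 [ 0.625 -0.117  0.002]
A mat [242.5 222.7] 2010 [array([ 0.694, -0.163]), array([ 0.537, -0.163]), array([0.567, 0.026]), array([0.712, 0.017])]
A blue [182.8 108.9] 56 [[176. 104.]
 [180. 101.]
 [190. 114.]
 [185. 117.]] [ 0.507 -0.506  0.045]
A blue [209.5 137.3] 74 [[202. 136.]
 [216. 133.]
 [217. 138.]
 [203. 141.]] [ 0.519 -0.348  0.045]
A wood [211.7 144.5] 279 [(array([192., 146.], dtype=float32), array([ 0.579, -0.366])), (array([230., 136.], dtype=float32), array([ 0.463, -0.315])), (array([232., 143.], dtype=float32), array([ 0.478, -0.288])), (array([194., 153.], dtype=float32), array([ 0.592, -0.339]))]
B blue [268.  273.7] 187 [[256. 276.]
 [258. 267.]
 [279. 271.]
 [278. 280.]] [ 0.521 -0.339  0.045]
B blue [274.4 338.4] 76 [[273. 324.]
 [277. 324.]
 [277. 349.]
 [273. 349.]] [ 0.502 -0.501  0.045]
B wood [269.7 320.9] 11631 [(array([220., 255.], dtype=float32), array([ 0.42 , -0.255])), (array([319., 255.], dtype=float32), array([ 0.654, -0.297])), (array([319., 383.], dtype=float32), array([ 0.566, -0.598])), (array([220., 383.], dtype=float32), array([ 0.387, -0.567]))]
handle A [0.50287477 0.24396548 0.052     ]
handle A [0.47868901 0.35541298 0.052     ]
handle B [0.48192913 0.36025063 0.052     ]
handle B [0.51439517 0.22950598 0.052     ]
cab top A [array([0.629, 0.212]), array([0.598, 0.436]), array([0.814, 0.231])] B [array([0.598, 0.415]), array([0.66 , 0.241]), array([0.81 , 0.233]), array([0.768, 0.423])]
jar [0.45340561 0.08751633 0.085     ] pot [ 0.73863967 -0.25577574  0.075     ]
```

View pics/crop1.png

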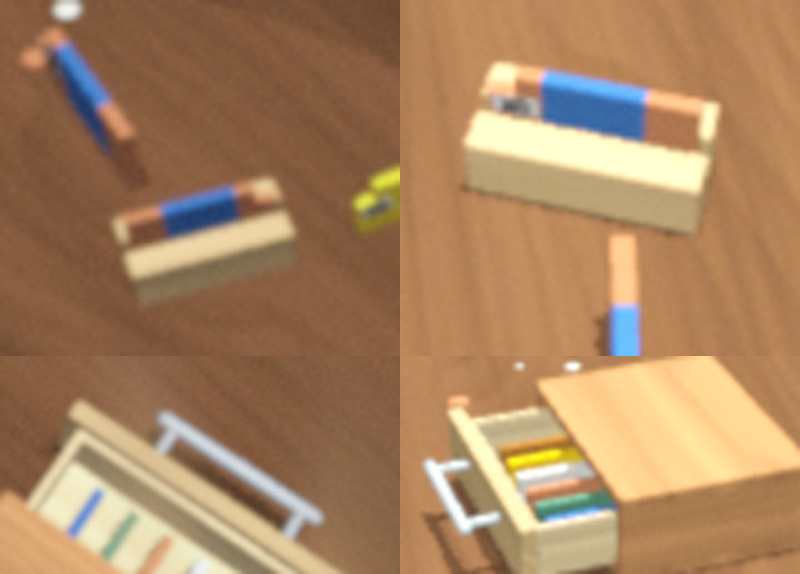

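Findings from these views:
- **Tile:** it stands in the stand at about (0.52, -0.345). The label faces -y and the notch points to the robot side.
- **Drawer:** the handle's middle is at about (0.495, 0.30) and the unit's yaw is about 12°.

I'll go to the drawer first, by way of the front.

>>> step_arm --pt "0 0 0 0.04 -0.029 0 1" --pt "0 0 0 0.04 -0.029 0 1" --pt "0 0 0 0.04 -0.029 0 1" --pt "0 0 0 0.04 -0.029 0 1" --pt "0 0 0 0.04 -0.029 0 1" --pt "0 0 0 0.04 -0.029 0 1" --pt "0 0 0 0.04 -0.029 0 1" --pt "0 0 0 0.04 -0.029 0 1" --pt "0 0 0 0.04 -0.029 0 1" --pt "0 0 0 0.04 -0.029 0 1"

```text
t: 1.1
ee_pos: [0.4949, -0.1057, 0.2312]
eef_rot: [3.142, 0.0, 0.445]
contact_force: [1.5, -0.6, 0.8]
opening: -0.0003
finger_force: 0.0
```

>>> step_arm --pt "0 0 -0.133 0 0 0 1" --pt "0 0 -0.133 0 0 0 1" --pt "0 0 -0.133 0 0 0 1" --pt "0 0 -0.133 0 0 0 1" --pt "0 0 -0.133 0 0 0 1" --pt "0 0 -0.133 0 0 0 1" --pt "0 0 -0.133 0 0 0 1" --pt "0 0 -0.133 0 0 0 1" --pt "0 0 -0.133 0 0 0 1" --pt "0 0 -0.133 0 0 0 1"

```text
t: 2.1
ee_pos: [0.4941, -0.1076, 0.2309]
eef_rot: [-3.141, -0.0, 1.78]
contact_force: [-0.6, 0.1, 0.0]
opening: 0.0003
finger_force: 0.0
```

```bash
python3 - <<'E'
from h import *
s=robot.read_state();print(s['q'].round(3),s['ee_pos'],s['eef_rot'],s['t'],s['opening'])
B=load('side0.png')
for n in('scene0.png','side0.png'):
    d=load(n);x0,y0,x1,y1=(180,170,300,260) if 'sc' in n else(240,170,340,240)
    hsv=cv2.cvtColor(d['img'],cv2.COLOR_RGB2HSV);m=cv2.inRange(hsv,np.array((95,15,80)),np.array((130,110,220)))
    k=np.zeros_like(m);k[y0:y1,x0:x1]=m[y0:y1,x0:x1]
    c=max(cv2.findContours(k,0,2)[0],key=cv2.contourArea);h=cv2.convexHull(c);q=cv2.approxPolyDP(h,6,True)[:,0]
    P=np.array([onz(d,*p,.002)[:2] for p in q.astype(float)]);print(q.tolist(),P.round(3).tolist(),'mean',P.mean(0).round(4),[np.linalg.norm(P[i]-P[i-1]).round(3) for i in range(len(P))])
E
```

```text
[-0.214  0.137 -0.271  1.163 -0.     1.147] [ 0.494117   -0.10764445  0.23090998] [-3.14080289e+00 -3.38058256e-04  1.78030107e+00] 2.1 0.0002850197549706721
[[245, 189], [279, 229], [240, 257], [206, 213]] [[0.55, -0.144], [0.57, 0.025], [0.709, 0.011], [0.691, -0.162]] mean [ 0.6302 -0.0675] [np.float64(0.142), np.float64(0.17), np.float64(0.141), np.float64(0.174)]
[[287, 194], [293, 211], [283, 212], [280, 195]] [[0.639, -0.022], [0.639, -0.098], [0.611, -0.097], [0.618, -0.023]] mean [ 0.627 -0.06 ] [np.float64(0.021), np.float64(0.075), np.float64(0.028), np.float64(0.074)]
```

>>> step_arm --pt "0 0 0 0.04 0.0027 0 1" --pt "0 0 0 0.04 0.0027 0 1" --pt "0 0 0 0.04 0.0027 0 1" --pt "0 0 0 0.04 0.0027 0 1" --pt "0 0 0 0.04 0.0027 0 1" --pt "0 0 0 0.04 0.0027 0 1" --pt "0 0 0 0.04 0.0027 0 1" --pt "0 0 0 0.04 0.0027 0 1" --pt "0 0 0 0.04 0.0027 0 1" --pt "0 0 0 0.04 0.0027 0 1"

```text
t: 3.1
ee_pos: [0.4391, 0.2909, 0.231]
eef_rot: [-3.141, 0.0, 1.775]
contact_force: [1.9, 0.5, -0.3]
opening: -0.0001
finger_force: 0.0
```

>>> step_arm --pt "0 0 0 0 0 0.04 1" --pt "0 0 0 0 0 0.04 1" --pt "0 0 0 0 0 0.04 1" --pt "0 0 0 0 0 0.04 1" --pt "0 0 0 0 0 0.035 1" --pt "0 0 0 0 0 0 1"

```text
t: 3.7
ee_pos: [0.4358, 0.2869, 0.0317]
eef_rot: [-3.133, 0.003, 1.775]
contact_force: [-0.5, -0.9, -0.0]
opening: -0.0001
finger_force: 0.0
```

>>> step_arm --pt "0 0 0 0 0.02 0 1" --pt "0 0 0 0 0.02 0 1" --pt "0 0 0 0 0.015 0 1" --pt "0 0 0 0 0.015 0 1" --pt "0 0 0 0 0.015 0 1" --pt "0 0 0 0 0 0 1"

```text
t: 4.3
ee_pos: [0.5257, 0.3075, 0.0383]
eef_rot: [3.138, -0.001, 1.774]
contact_force: [0.7, 0.5, 0.3]
opening: 0.0003
finger_force: 0.0
```

```bash
python3 - <<'E'
from h import *
A=shot('scene','sc1.png');B=shot('side','si1.png')
c=lambda d,x,y:cv2.resize(d['img'][y:y+120,x:x+130],(400,369),interpolation=cv2.INTER_CUBIC)
cv2.imwrite('pics/crop2.png',np.hstack([c(A,290,230),c(B,200,60)])[:,:,::-1])
E
```

```text
(no output)
```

View pics/crop2.png

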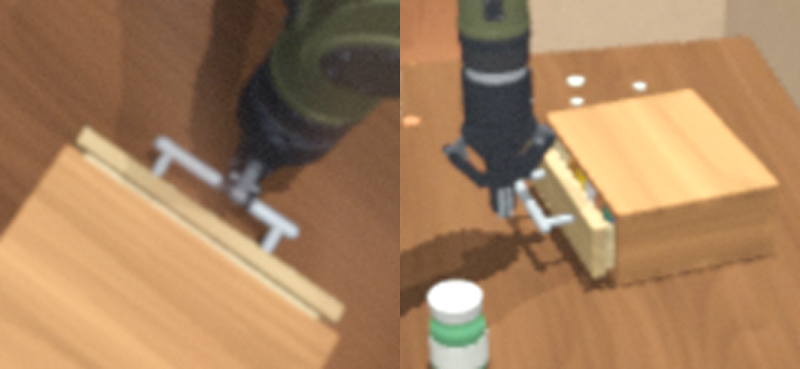

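The fingers are on the bar's middle at crop (240,190), and the drawer is still open by about 2 cm. I'll keep pushing gently until the force rises.

>>> step_arm --pt "0 0 0 0 0.008 0 1" --pt "0 0 0 0 0.007 0 1" --pt "0 0 0 0 0 0 1"

```text
t: 4.7
ee_pos: [0.5388, 0.3101, 0.0367]
eef_rot: [3.14, -0.0, 1.775]
contact_force: [-0.9, -0.5, 0.1]
opening: 0.0002
finger_force: 0.0
```

>>> step_arm --pt "0 0 0 0 0.004 0 1" --pt "0 0 0 0 0 0 1"

```text
t: 4.9
ee_pos: [0.5421, 0.3107, 0.0363]
eef_rot: [3.141, -0.0, 1.775]
contact_force: [-0.1, -0.2, -0.0]
opening: 0.0001
finger_force: 0.0
```

>>> step_arm --pt "0 0 0 0 0.004 0 1" --pt "0 0 0 0 0 0 1"

```text
t: 5.1
ee_pos: [0.5441, 0.311, 0.0359]
eef_rot: [-3.138, -0.0, 1.775]
contact_force: [-3.2, -1.0, 2.4]
opening: 0.0001
finger_force: 2.5
```

>>> step_arm --pt "0 0 0 0 0.003 0 1" --pt "0 0 0 0 0 0 1"

```text
t: 5.3
ee_pos: [0.5444, 0.3111, 0.0357]
eef_rot: [-3.134, -0.0, 1.776]
contact_force: [-11.9, -2.0, 8.8]
opening: -0.0
finger_force: 6.5
```

>>> step_arm --pt "0 0 0 0 0.003 0 1" --pt "0 0 0 0 0 0 1"

```text
t: 5.5
ee_pos: [0.5445, 0.3111, 0.0354]
eef_rot: [-3.129, -0.001, 1.776]
contact_force: [-20.3, -3.9, 15.1]
opening: 0.0003
finger_force: 10.5
```

```bash
python3 - <<'E'
from h import *
A=shot('scene','sc2.png');B=shot('side','si2.png');print(robot.read_state()['contact_force'])
c=lambda d,x,y:cv2.resize(d['img'][y:y+120,x:x+130],(400,369),interpolation=cv2.INTER_CUBIC)
cv2.imwrite('pics/crop3.png',np.hstack([c(A,290,230),c(B,200,60)])[:,:,::-1])
E
```

```text
[-20.32216553  -3.53566951  14.29585206]
```

View pics/crop3.png

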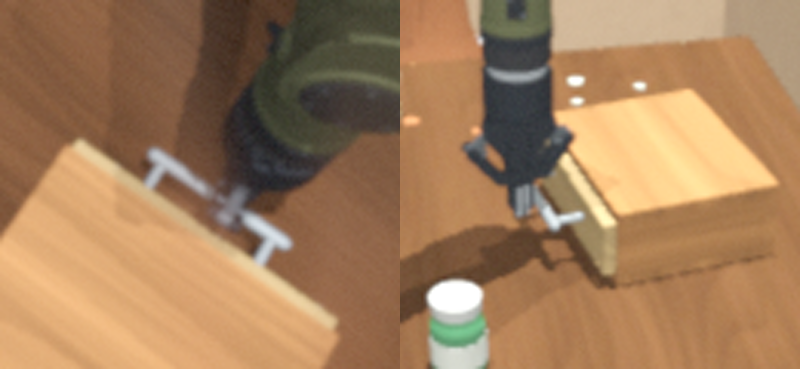

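The force has an upward component, so a knuckle may be touching the cabinet instead of the drawer being at its stop. I'll back off, turn the gripper 90° so the knuckles lie along the bar, and push again.

>>> step_arm --pt "0 0 0 0 -0.03 0 1" --pt "0 0 0 0 -0.03 0 1" --pt "0 0 -0.143 0 0 0 1" --pt "0 0 -0.143 0 0 0 1" --pt "0 0 -0.143 0 0 0 1" --pt "0 0 -0.143 0 0 0 1" --pt "0 0 -0.143 0 0 0 1" --pt "0 0 -0.143 0 0 0 1" --pt "0 0 -0.143 0 0 0 1" --pt "0 0 -0.143 0 0 0 1"

```text
t: 6.6
ee_pos: [0.4931, 0.3005, 0.0364]
eef_rot: [3.141, 0.0, 2.925]
contact_force: [0.5, -0.3, -1.2]
opening: -0.0
finger_force: 0.0
```

>>> step_arm --pt "0 0 -0.143 0 0 0 1" --pt "0 0 -0.143 0 0 0 1" --pt "0 0 -0.143 0 0 0 1" --pt "0 0 0 0 0 0 1"

```text
t: 7.0
ee_pos: [0.4931, 0.3005, 0.0364]
eef_rot: [3.142, 0.0, -2.935]
contact_force: [1.0, -0.6, -0.4]
opening: 0.0003
finger_force: 0.0
```

>>> step_arm --pt "0 0 0 -0.03 0 0 1" --pt "0 0 0 -0.02 0 0 1" --pt "0 0 0 -0.006 0 0 1" --pt "0 0 0 0 0 0 1"

```text
t: 7.4
ee_pos: [0.5467, 0.3115, 0.0357]
eef_rot: [-3.142, -0.003, -2.939]
contact_force: [-3.4, -0.9, 1.2]
opening: 0.0
finger_force: 1.4
```

```bash
python3 - <<'E'
from h import *
s=robot.read_state();print(s['q'].round(3),s['ee_pos'],s['eef_rot'],s['contact_force'])
E
```

```text
[ 0.518  0.507 -0.23   0.837  0.001  0.315] [0.54665413 0.31150953 0.0357256 ] [-3.14153006e+00 -2.91183323e-03 -2.93881001e+00] [-3.44554474 -0.85153087  1.185189  ]
```

>>> step_arm --pt "0 0 0 -0.003 0 0 1" --pt "0 0 0 0 0 0 1"

```text
t: 7.6
ee_pos: [0.5468, 0.3115, 0.0355]
eef_rot: [-3.141, -0.007, -2.937]
contact_force: [-9.2, -2.6, 5.2]
opening: -0.0
finger_force: 4.9
```

>>> step_arm --pt "0 0 0 -0.003 0 0 1" --pt "0 0 0 0 0 0 1"

```text
t: 7.8
ee_pos: [0.5469, 0.3114, 0.0352]
eef_rot: [-3.141, -0.012, -2.937]
contact_force: [-17.5, -4.4, 11.5]
opening: 0.0
finger_force: 8.8
```

>>> step_arm --pt "0 0 0 -0.003 0 0 1" --pt "0 0 0 0 0 0 1"

```text
t: 8.0
ee_pos: [0.547, 0.3115, 0.035]
eef_rot: [-3.141, -0.017, -2.936]
contact_force: [-25.4, -5.1, 17.7]
opening: 0.0002
finger_force: 13.1
```

Both finger orientations meet the same hard stop, with force rising and no travel, so the drawer is shut. I'll retreat and go above the stand.

>>> step_arm --pt "0 0 0 0.03 0 0 1" --pt "0 0 0 0.035 0 0 1" --pt "0 0 0 0 0 -0.04 1" --pt "0 0 0 0 0 -0.04 1" --pt "0 0 0 0 0 -0.04 1" --pt "0 0 0 0 0 -0.04 1" --pt "0 0 0 0 0 -0.04 -1" --pt "0 0 0 0 0 0 -1"

```text
t: 8.8
ee_pos: [0.4957, 0.3022, 0.2428]
eef_rot: [3.138, 0.01, -2.938]
contact_force: [0.9, 0.0, -0.3]
opening: 0.0282
finger_force: 0.0
```

>>> step_arm --pt "0 0 0 0.008 -0.049 0 -1" --pt "0 0 0 0.008 -0.049 0 -1" --pt "0 0 0 0.008 -0.049 0 -1" --pt "0 0 0 0.008 -0.049 0 -1" --pt "0 0 0 0.008 -0.049 0 -1" --pt "0 0 0 0.008 -0.049 0 -1" --pt "0 0 0 0.008 -0.049 0 -1" --pt "0 0 0 0.008 -0.049 0 -1" --pt "0 0 0 0.008 -0.049 0 -1" --pt "0 0 0 0.008 -0.049 0 -1"

```text
t: 9.8
ee_pos: [0.5144, -0.1977, 0.2359]
eef_rot: [-3.141, 0.0, -2.938]
contact_force: [0.9, 0.6, 0.2]
opening: 0.0852
finger_force: 0.0
```

>>> step_arm --pt "0 0 0 0.008 -0.049 0 -1" --pt "0 0 0 0.008 -0.049 0 -1" --pt "0 0 0 0.008 -0.049 0 -1" --pt "0 0 0.126 0 0 0 -1" --pt "0 0 0.126 0 0 0 -1" --pt "0 0 0.126 0 0 0 -1" --pt "0 0 0.126 0 0 0 -1" --pt "0 0 0.126 0 0 0 -1" --pt "0 0 0 0 0 0 -1"

```text
t: 10.7
ee_pos: [0.5212, -0.3444, 0.2356]
eef_rot: [-3.141, -0.0, 2.716]
contact_force: [1.1, -0.1, -0.1]
opening: 0.085
finger_force: 0.0
```

```bash
python3 - <<'E'
from h import *
A=shot('scene','sc4.png');W=shot('wrist','w4.png');s=robot.read_state();print(s['q'].round(3),s['ee_pos'],s['eef_rot'],s['t'],W['position'],W['orientation'],W['vfov'])
a=cv2.resize(A['img'][190:384,250:450],(400,384));cv2.imwrite('pics/crop4.png',np.hstack([W['img'][:, 56:456],a])[:,:,::-1])
E
```

```text
[-0.584  0.359  0.027  1.239 -0.    -0.162] [ 0.52123749 -0.34431823  0.23585799] [-3.14152823e+00 -3.48121497e-04  2.71978060e+00] 10.8 [ 0.46077753 -0.31793717  0.37884831] [2.87444502e+00 7.59980171e-04 1.14776951e+00] 65.89862548203033
```

View pics/crop4.png

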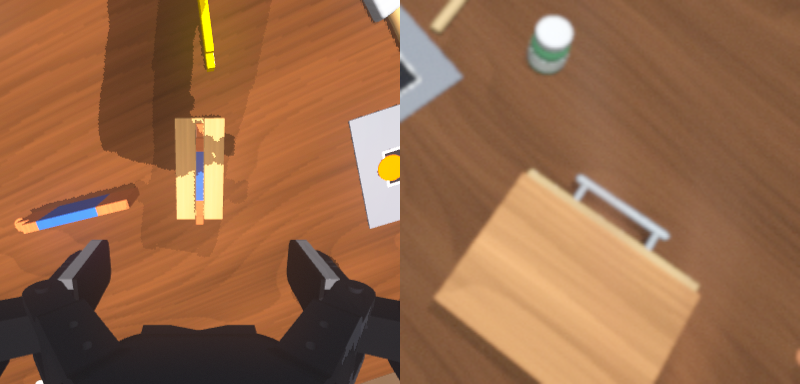

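The drawer front is flush in the scene crop, so it is shut. The wrist crop shows the stand at rows 118–220 and columns 176–224, with the tile's top edge running from (199,122) to (200,224).

```bash
python3 - <<'E'
from h import *
W=load('w4.png')
P=np.array([onz(W,u+56,v,.035)[:2] for u,v in((175,118),(224,117),(224,219),(177,219))]);print(P.round(4),P.mean(0).round(4))
d=(P[0]+P[1]-P[2]-P[3])/2;print('len',np.linalg.norm(d),'ang',np.degrees(np.arctan2(d[1],d[0])),'w',np.linalg.norm(P[0]-P[1]))
T=np.array([onz(W,u+56,v,.065)[:2] for u,v in((199,122),(200,224))]);d=T[0]-T[1];print(T.round(4),T.mean(0),np.linalg.norm(d),np.degrees(np.arctan2(d[1],d[0])))
hsv=cv2.cvtColor(W['img'],cv2.COLOR_RGB2HSV);m=cv2.inRange(hsv,np.array((100,100,40)),np.array((125,255,255)));m[:, :226]=0;m[:,300:]=0;m[:110]=0;m[235:]=0
q=np.argwhere(m)[:,::-1].astype(np.float32);r=cv2.minAreaRect(q);print(len(q),r,onz(W,*r[0],.065))
v=q[:,1];e=[q[(v>v.min()+3)&(v<v.min()+12)].mean(0),q[(v<v.max()-3)&(v>v.max()-12)].mean(0)]
E=[onz(W,*x,.065)[:2] for x in e];d=E[0]-E[1];print(e,np.degrees(np.arctan2(d[1],d[0])),(E[0]+E[1])/2)
E
```

```text
[[ 0.4547 -0.3443]
 [ 0.4763 -0.2936]
 [ 0.5883 -0.341 ]
 [ 0.5646 -0.3938]] [ 0.521  -0.3432]
len 0.12104162135947319 ang 156.40965686219948 w 0.05507599146948446
[[ 0.469  -0.3212]
 [ 0.5716 -0.366 ]] [ 0.52029196 -0.34360296] 0.11198706208137922 156.37348149525138
191 ((255.0, 185.0), (28.0, 6.0), 90.0) [ 0.52982239 -0.3485062   0.065     ]
[array([255.05455, 178.56363], dtype=float32), array([255. , 191.5], dtype=float32)] 155.56195128768215 [ 0.52990615 -0.34851146]
```

>>> step_arm --pt "0 0 -0.009 0.001 0 0.04 -1" --pt "0 0 0 0 0 0.04 -1" --pt "0 0 0 0 0 0.04 -1" --pt "0 0 0 0 0 0.04 -1" --pt "0 0 0 0 0 0.025 -1" --pt "0 0 0 0 0 0.011 -1" --pt "0 0 0 0 0 0 -1"

```text
t: 11.5
ee_pos: [0.5194, -0.3433, 0.0388]
eef_rot: [3.141, -0.003, 2.728]
contact_force: [0.1, -0.6, 0.8]
opening: 0.0854
finger_force: 0.0
```

>>> step_arm --pt "0 0 0 0 0 0 1" --pt "0 0 0 0 0 0 1" --pt "0 0 0 0 0 0 1" --pt "0 0 0 0 0 0 1" --pt "0 0 0 0 0 0 1" --pt "0 0 0 0 0 0 1" --pt "0 0 0 0 0 0 1" --pt "0 0 0 0 0 0 1" --newtons 50

```text
t: 12.3
ee_pos: [0.5208, -0.3442, 0.0409]
eef_rot: [-3.141, 0.001, 2.727]
contact_force: [-1.3, -0.2, 5.4]
opening: 0.0068
finger_force: 50.7
```

>>> step_arm --pt "0 0 0 0 0 -0.01 1" --pt "0 0 0 0 0 -0.02 1" --pt "0 0 0 0 0 -0.04 1" --pt "0 0 0 0 0 -0.04 1" --pt "0 0 0 0 0 -0.04 1" --pt "0 0 0 0 0 -0.02 1" --pt "0 0 0 0 0 0 1"

```text
t: 13.0
ee_pos: [0.5222, -0.3451, 0.2144]
eef_rot: [-3.141, 0.006, 2.727]
contact_force: [0.0, 0.6, -0.8]
opening: 0.0075
finger_force: 49.9
```

```bash
python3 - <<'E'
from h import *
W=shot('wrist','w5.png');B=shot('side','si5.png');s=robot.read_state();print(s['q'].round(3),s['ee_pos'],s['eef_rot'],s['t'],s['opening'])
u,v=proj(B,s['ee_pos']).astype(int);print(u,v);u=max(u-60,0);v=max(v-60,0);b=cv2.resize(B['img'][v:v+120,u:u+125],(400,384))
cv2.imwrite('pics/crop5.png',np.hstack([W['img'][:,56:456],b])[:,:,::-1])
E
```

```text
[-0.584  0.367 -0.021  1.183  0.    -0.169] [ 0.52030712 -0.34386785  0.21005291] [ 3.14153057e+00 -1.25967758e-04  2.72681620e+00] 13.1 0.006874628838392105
269 222
```

View pics/crop5.png

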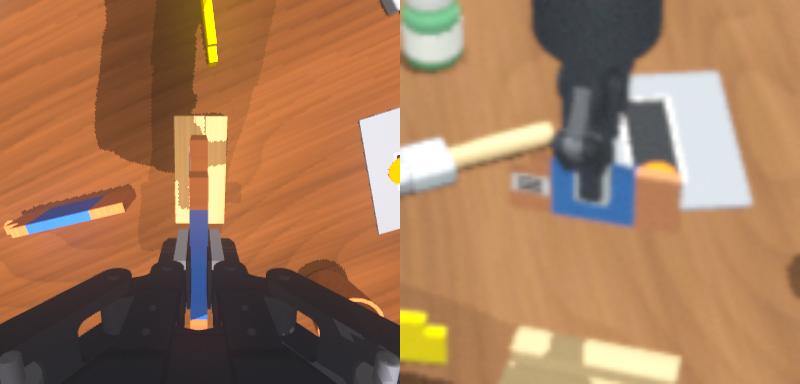

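The tile is held by the blue middle with the label clear at the notched end, in the side crop at (530,183). Next I'll yaw it, carry it over the mat and tip it.

>>> step_arm --pt "0 0 -0.094 0 0 0 1" --pt "0 0 -0.094 0 0 0 1" --pt "0 0 -0.094 0 0 0 1" --pt "0 0 -0.094 0 0 0 1" --pt "0 0 -0.094 0 0 0 1" --pt "0 0 -0.094 0 0 0 1" --pt "0 0 -0.094 0 0 0 1" --pt "0 0 -0.094 0 0 0 1" --pt "0 0 -0.094 0 0 0 1" --pt "0 0 -0.094 0 0 0 1"

```text
t: 14.1
ee_pos: [0.5192, -0.3432, 0.2077]
eef_rot: [3.138, -0.002, -2.613]
contact_force: [1.0, -0.1, -1.3]
opening: 0.0069
finger_force: 49.9
```

>>> step_arm --pt "0 0 -0.094 0 0 0 1" --pt "0 0 -0.094 0 0 0 1" --pt "0 0 -0.094 0 0 0 1" --pt "0 0 -0.094 0 0 0 1" --pt "0 0 -0.094 0 0 0 1" --pt "0 0 -0.094 0 0 0 1" --pt "0 0 -0.094 0 0 0 1" --pt "0 0 -0.094 0 0 0 1" --pt "0 0 -0.094 0 0 0 1" --pt "0 0 -0.094 0 0 0 1"

```text
t: 15.1
ee_pos: [0.5192, -0.3432, 0.2076]
eef_rot: [3.138, 0.002, -1.673]
contact_force: [-0.1, 0.2, -1.1]
opening: 0.0068
finger_force: 49.9
```

>>> step_arm --pt "0 0 0 -0.0287 -0.0078 0.0033 1" --pt "0 0 0 -0.0287 -0.0078 0.0033 1" --pt "0 0 0 -0.0287 -0.0078 0.0033 1" --pt "0 0 0 -0.0287 -0.0078 0.0033 1" --pt "0 0 0 -0.0287 -0.0078 0.0033 1" --pt "0 0 0 -0.0287 -0.0078 0.0033 1" --pt "0 0 0 -0.0287 -0.0078 0.0033 1" --pt "0 0 0 -0.0287 -0.0078 0.0033 1" --pt "0 0 0 -0.0287 -0.0078 0.0033 1" --pt "0 0 0 -0.0287 -0.0078 0.0033 1"

```text
t: 16.1
ee_pos: [0.627, -0.0655, 0.1746]
eef_rot: [3.137, 0.0, -1.676]
contact_force: [-0.6, -0.9, -1.0]
opening: 0.0069
finger_force: 49.9
```

>>> step_arm --pt "0.1 0 0 0 0 0 1" --pt "0.1 0 0 0 0 0 1" --pt "0.1 0 0 0 0 0 1" --pt "0.1 0 0 0 0 0 1" --pt "0.1 0 0 0 0 0 1" --pt "0.1 0 0 0 0 0 1" --pt "0.098 0 0 0 0 0 1" --pt "0 0 0 0 0 0 1" --pt "0 0 0 0 0 0 1"

```text
t: 17.0
ee_pos: [0.6264, -0.0666, 0.175]
eef_rot: [-2.45, 0.0, -1.676]
contact_force: [1.2, -0.7, -0.9]
opening: 0.0067
finger_force: 49.9
```

```bash
python3 - <<'E'
from h import *
A=shot('scene','sc6.png');B=shot('side','si6.png');s=robot.read_state();print(s['q'].round(3),s['ee_pos'],s['eef_rot'],s['t'],s['opening'],s['finger_force'])
mx=np.array([.9936,-.1132,0]);my=np.array([.1132,.9936,0]);z=np.array([0,0,1]);c,k=np.cos(np.radians(40)),np.sin(np.radians(40))
G=np.array([-my,-c*mx-k*z,k*mx-c*z]).T;R=Rm(s['eef_rot']);print('rotvec tool',Ro.from_matrix(R.T@G).as_rotvec().round(3),'shift tool',(R.T@(np.array([.63,-.067,.177])-s['ee_pos'])).round(4))
for d,n in((A,'A'),(B,'B')):
    hsv=cv2.cvtColor(d['img'],cv2.COLOR_RGB2HSV);u,v=proj(d,s['ee_pos']);print(n,'tcp px',u,v,'exp notch/plain',[proj(d,s['ee_pos']+R[:,0]*e).round(0) for e in(.055,-.055)],'label',proj(d,s['ee_pos']+R[:,0]*.04-R[:,1]*.004).round(0))
c=lambda d:(lambda u,v:cv2.resize(d['img'][max(v-70,0):v+70,u-70:u+70],(400,400),interpolation=cv2.INTER_CUBIC))(*proj(d,s['ee_pos']).astype(int))
cv2.imwrite('pics/crop6.png',np.hstack([c(A),c(B)])[:,:,::-1])
E
```

```text
[-0.106 -0.039 -0.86   0.052  0.    -1.571] [ 0.63012921 -0.06699557  0.17860956] [-2.44352690e+00  2.71471364e-05 -1.67635361e+00] 17.1 0.007038776063434515 49.877493381500244
rotvec tool [0.    0.005 0.006] shift tool [0.     0.0011 0.0012]
A tcp px 239.45643169173917 190.13678620529333 exp notch/plain [array([227., 176.]), array([252., 205.])] label [229. 180.]
B tcp px 289.8974212174452 153.13869087984946 exp notch/plain [array([293., 166.]), array([287., 142.])] label [293. 161.]
```

View pics/crop6.png

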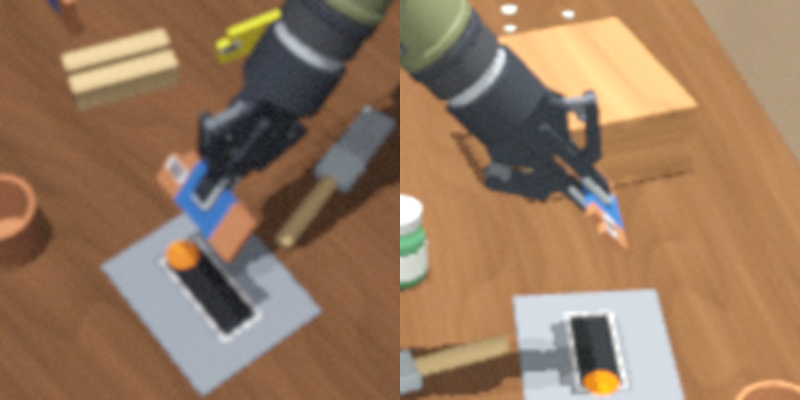

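The tile is level over the outline, with its notched end over the dot and the label (scene crop (175,168)) clear and tipped up 40°. I'll let it settle, then hand in.

>>> step_arm --pt "0 0 0 0 0 0 1" --pt "0 0 0 0 0 0 1" --pt "0 0 0 0 0 0 1" --pt "0 0 0 0 0 0 1" --pt "0 0 0 0 0 0 1"

```text
t: 17.6
ee_pos: [0.6283, -0.0668, 0.1773]
eef_rot: [-2.444, 0.0, -1.676]
contact_force: [-0.5, 0.5, -0.6]
opening: 0.0069
finger_force: 49.9
```

```bash
python3 -c "
from rig import robot
s=robot.read_state();print(s['ee_pos'],abs(s['qd']).max(),s['finger_force']);print(robot.close_job())"
```

```text
[ 0.62833908 -0.06682335  0.17728138] 0.004288393953461389 49.87792253494263
the job is handed in; nothing more can be done
None
```

The drawer is shut, and I handed the job in at 17.6 s with the record tile held steadily about 17.5 cm above the outline, notched end over the orange dot, label clear and tipped back about 40°; no verdict was shown.

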